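# Make up the edge-gluing kit and the joining kit

## Task

Make up two kits for the mirror-frame workers from the stock on the bench: in the blue tray the white glue bottle with the red nozzle, the seam roller and the scraper; in the yellow tray the small instant-glue bottle and the tape measure. Give each piece a compartment of its own, right down on the tray floor, with the bottles upright, the tape measure standing on its base, and the roller and scraper lying flat along their compartments the way up they lie now. The amber cleaner bottle and the masking tape belong to neither kit: leave them where they are.

Things in the scene. Friction and masses are not known exactly. Their poses are not given: they have to be found in the camera images.
- tray_blue: open blue plastic kit tray, loose, 600 g, 226 (x) by 158 mm (y), rim 28 mm high, walls and floor 4 mm thick. Two dividers along its y, 4 mm thick, tops 14 mm above the underside, part it into three equal compartments side by side in x, each 70 (x) by 150 mm (y), centred at x = -74, 0, +74 mm, y = 0. Origin: centre of the underside; z up
- tray_yellow: open yellow plastic kit tray, loose, 600 g, 226 (x) by 158 mm (y), rim 28 mm high, walls and floor 4 mm thick. Two dividers along its y, 4 mm thick, tops 14 mm above the underside, part it into three equal compartments side by side in x, each 70 (x) by 150 mm (y), centred at x = -74, 0, +74 mm, y = 0. Origin: centre of the underside; z up
- glue_bottle: white glue bottle with a red cap and pointed red nozzle, standing: straight round body 46 mm in diameter up to 74 mm high, red cap 25 to 29 mm across from 82 to 96 mm, nozzle tip at 112 mm; 140 g or so. Origin: centre of the underside; z up along the bottle
- instant_glue: small white instant-glue bottle with a blue label and a thin black nozzle, standing: round body 28 mm in diameter up to 44 mm high, nozzle tip at 80 mm; 35 g or so. Origin: centre of the underside; z up along the bottle
- roller: seam roller, lying: black rubber wheel (32 mm diameter, 43 mm over its steel fork) at its +x end, brown wooden handle at the -x end; x = -62 to +62 mm, 32 mm high, 130 g or so. Straight handle 25 mm in diameter, axis 16 mm above the underside, from x = -52 to +6 mm: grip there. Origin: underside, middle of its length; x along the handle towards the wheel, z up
- scraper: scraper lying flat: red plastic handle, 24 mm wide, 20 mm high, from x = -62 to +12 mm, then a steel blade up to 40 mm wide, 2 mm thick, 10 mm above the bench, out to x = +62 mm. 90 g, balance point near x = -16 mm. Origin: underside, middle of its length; x along the handle towards the blade, z up
- tape_measure: orange and black pocket tape measure standing on its base: case 60 mm (x) by 32 mm (y), 34 mm over the round badges on its sides, 56 mm high, with a small black lock button on top (to 60 mm) and a steel end hook at the +x end (to x = +36 mm). 150 g or so. Origin: centre of the underside; x towards the hook, z up
- cleaner: amber glass bottle of cleaner with paper label and black cap, standing among the stock; not for either kit. 44 mm in diameter, 95 mm high. Origin: centre of the underside; z up
- masking_tape: roll of cream masking tape lying flat at the back of the bench; not for either kit. 90 mm in diameter, 24 mm high. Origin: centre of the underside; z up
Things that resemble listed ones, but are neither listed nor needed, are in the scene too. Leave any green or turquoise look-alike of the cleaner alone.

How it is judged:
At the end, for the whole second after the job is handed in: Each kit piece is in its tray, alone in a compartment (origin within 32 mm of its centre line, 65 mm lengthwise), under 6 mm off the floor, right way up (0.15 rad), at rest; trays level and at rest; cleaner and masking tape upright, moved under 40 mm (y of glue_bottle in the frame of tray_blue between -0.065 and 0.065 m and z of glue_bottle in the frame of tray_blue between 0 and 0.01 m and angle between each of glue_bottle, roller, scraper, instant_glue, tape_measure, cleaner, masking_tape's own z axis and vertical below 0.15 rad and linear speed of each of glue_bottle, roller, scraper, instant_glue, tape_measure, tray_blue, tray_yellow below 0.02 m/s and angular speed of each of glue_bottle, roller, scraper, instant_glue, tape_measure below 0.15 rad/s and y of roller in the frame of tray_blue between -0.065 and 0.065 m and z of roller in the frame of tray_blue between 0 and 0.01 m and y of scraper in the frame of tray_blue between -0.065 and 0.065 m and z of scraper in the frame of tray_blue between 0 and 0.01 m and ((x of glue_bottle in the frame of tray_blue between -0.106 and -0.042 m and x of roller in the frame of tray_blue between -0.032 and 0.032 m and x of scraper in the frame of tray_blue between 0.042 and 0.106 m) or (x of glue_bottle in the frame of tray_blue between -0.106 and -0.042 m and x of roller in the frame of tray_blue between 0.042 and 0.106 m and x of scraper in the frame of tray_blue between -0.032 and 0.032 m) or (x of glue_bottle in the frame of tray_blue between -0.032 and 0.032 m and x of roller in the frame of tray_blue between -0.106 and -0.042 m and x of scraper in the frame of tray_blue between 0.042 and 0.106 m) or (x of glue_bottle in the frame of tray_blue between -0.032 and 0.032 m and x of roller in the frame of tray_blue between 0.042 and 0.106 m and x of scraper in the frame of tray_blue between -0.106 and -0.042 m) or (x of glue_bottle in the frame of tray_blue between 0.042 and 0.106 m and x of roller in the frame of tray_blue between -0.106 and -0.042 m and x of scraper in the frame of tray_blue between -0.032 and 0.032 m) or (x of glue_bottle in the frame of tray_blue between 0.042 and 0.106 m and x of roller in the frame of tray_blue between -0.032 and 0.032 m and x of scraper in the frame of tray_blue between -0.106 and -0.042 m)) and y of instant_glue in the frame of tray_yellow between -0.065 and 0.065 m and z of instant_glue in the frame of tray_yellow between 0 and 0.01 m and y of tape_measure in the frame of tray_yellow between -0.065 and 0.065 m and z of tape_measure in the frame of tray_yellow between 0 and 0.01 m and ((x of instant_glue in the frame of tray_yellow between -0.106 and -0.042 m and x of tape_measure in the frame of tray_yellow between -0.032 and 0.032 m) or (x of instant_glue in the frame of tray_yellow between -0.106 and -0.042 m and x of tape_measure in the frame of tray_yellow between 0.042 and 0.106 m) or (x of instant_glue in the frame of tray_yellow between -0.032 and 0.032 m and x of tape_measure in the frame of tray_yellow between -0.106 and -0.042 m) or (x of instant_glue in the frame of tray_yellow between -0.032 and 0.032 m and x of tape_measure in the frame of tray_yellow between 0.042 and 0.106 m) or (x of instant_glue in the frame of tray_yellow between 0.042 and 0.106 m and x of tape_measure in the frame of tray_yellow between -0.106 and -0.042 m) or (x of instant_glue in the frame of tray_yellow between 0.042 and 0.106 m and x of tape_measure in the frame of tray_yellow between -0.032 and 0.032 m)) and angle between each of tray_blue, tray_yellow's own z axis and vertical below 0.06 rad and distance of each of cleaner, masking_tape from where it was at the start of the episode below 0.04 m); the robot touches nothing.
It fails at once if the cleaner bottle is shifted by more than 40 mm or tipped over (distance of cleaner from where it was at the start of the episode above 0.04 m or angle between cleaner's own z axis and vertical above 0.5 rad).
It fails at once if the masking tape is shifted by more than 40 mm or tipped over (distance of masking_tape from where it was at the start of the episode above 0.04 m or angle between masking_tape's own z axis and vertical above 0.5 rad).
It also fails if it takes over 120 s, if anything falls off the work surface, if the arm or the gripper's body presses on something with over 40 N, if the wrist force passes 120 N, or if a joint passes its speed limit or range.

## Robot

A 6-joint arm with a two-finger parallel gripper is mounted at the origin on the work surface. World frame = base frame: x ahead of the robot, y to its left, z up, the work surface at z = 0. Lengths are in m, angles in rad, forces in N, time in s.
With the tool pointing down it reaches from about 0.4 to 0.825 m from the base axis. Payload 7 kg.
Tool frame: the origin (TCP) lies between the finger pads; the fingertips stand manip.tcp_to_tips ahead of it and the grasp point (between the pads) lies 6 mm ahead of it (manip.tcp_to_tips is the distance from the TCP to the fingertips, in m); z points along the fingers, y is the line along which they close (so a half turn about z gives the same grasp; the last joint's range is limited). The gripper opens to 88 mm and grips with 3 to 60 N. Pads are 19 mm wide; open, the fingers measure 130 mm over their backs; the gripper's body (78 mm by 193 mm) begins 47 mm behind the grasp point.
Start: joints at [-1.04, 0.359, 0.012, 0, -1.224, -0.288], TCP at [0.162, -0.655, 0.252] pointing down, gripper open.
Joint ranges: [-3.07, 3.07], [-1.43, 2.12], [-1.02, 1.25], [-3.03, 1.67], [-3.05, -0], [-3.03, 3.03]. Speed limits (rad/s): [2.39, 2.39, 3.01, 3.14, 3.14, 3.14].

## Interface

Orientations are given as a rotation vector (axis times angle).
In Python, from bench import manip gives the robot as it stands.
- The arm moves only by the tool jog_arm, never from a script. Its argument "commands" is a list that holds one entry, the list of rows, each a list of 6 numbers: the shift along the tool's x, y, z scaled (see below), then the turn, a rotation vector about the tool's x, y, z scaled (see below). In form: [[[x, y, z, wx, wy, wz], ...]]. A call has 1 to 8 rows; each row is the pose to reach, as a shift and turn from the pose commanded when the call began, along the tool's axes at that moment; what a row does not reach only later rows make up. The controller multiplies each number of a shift by 400 mm and each number of a turn by 45 degrees. A row lasts 1/12 s, in which the tool goes at most 41.7 mm and 7.16 degrees, less where a joint would pass 70% of its speed; a pose out of reach is approached as far as the arm can. A call with a number of a shift or a turn outside -1 to 1 is refused whole. A call with a gripper value outside its range is refused whole. "gripper" is the opening, from -1 (shut) to 1 (fully open), set as the call begins (left out, the last holds). The fingers move at their own pace and stop on an object; "force" is the grip in N (left out, the last holds). Time passes only in rows, so rows that repeat a pose let the fingers close. It gives the time, the measured TCP pose, the force, the opening and the grip force at its end, in the units of the state.
- manip.sense(): the state, without advancing time (a new reading comes with each control period).
- manip.grab_frame(name): name is "scene" or "top" or "wrist"; returns a dict with "pixels" (384x512x3 uint8, red, green, blue), "range_z" (384x512 float32, m along the optical axis (not along the pixel's ray), 0 where there is no reading), "fx", "fy", "cx", "cy" (pixels), "T" (4x4, takes a point from camera to world coordinates); the wrist camera has in their place "tool_from_camera" (4x4, takes a point from camera to tool coordinates, whose origin is the TCP and whose axes are the flange's). Camera axes: x right, y up, looking along -z (the intrinsics and any distortion apply to the point x, -y, -z); pixel columns grow to the right and rows downward; lengths in m; the calibration is good to about 2 mm. A picture is of the moment at which its call begins: read the wrist's pose just before it.
- manip.hand_in(): hands the job in; it is judged then, once.
The state is a dict: "time": time; "q": joint angles; "joint_vel": joint speeds; "joint_torque": joint torques, N m; "tool_pos": TCP position; "eef_rot": TCP orientation; "force": force on the tool from outside, world axes, zero at the start; "torque": the same for the moment, N m; "gripper_width": finger opening in m; "finger_force": force on a finger pad.
Only numpy, scipy, OpenCV 4.12 (cv2) and the standard library are available. Lean on these libraries where they do the work, as an engineer would, in place of code of your own. Each camera call takes 0.05 s, during which the arm holds its last target. There are 200 camera calls.

## Working session

There is one attempt and no reset: what is moved stays moved. The work goes in short steps, Python scripts to look and compute and a tool call to move; the robot and the scene stay as the last step left them, time stands still between calls to the robot, and variables do not carry over. Pictures are saved under pics/ and viewed, at most 14 in all, crops included, and the job is handed in when it is done.

Besides the shell and the picture viewer there is one more tool, called after "Emit:" as name(argument=value, ...) on one line, values as JSON. jog_arm: Moves the arm, as the interface text tells. Shifts and turns lie within -1 to 1; 1 stands for 400 mm of shift or 45 degrees of turn. Its arguments: {"type":"object","properties":{"commands":{"type":"array"},"gripper":{"type":"number"},"force":{"type":"number"}},"required":["commands"]}

```bash
ls; mkdir -p pics
cat > h.py <<'E'
import numpy as np, cv2
from bench import manip
from scipy.spatial.transform import Rotation as R
def cloud(f):
    z=f["range_z"]; v,u=np.mgrid[0:384,0:512]
    P=np.stack([(u-f["cx"])/f["fx"]*z,-(v-f["cy"])/f["fy"]*z,-z,np.ones_like(z)],-1)
    return P@f["T"].T
def save(n,img,s=1):
    cv2.imwrite(n,cv2.resize(img[...,::-1],None,fx=s,fy=s,interpolation=cv2.INTER_CUBIC))
E
python3 - <<'E'
from h import *
print(manip.tcp_to_tips, manip.sense())
for n in("scene","top"):
    f=manip.grab_frame(n); np.savez("/tmp/"+n,**f); save(f"pics/{n}.png",f["pixels"],1.5)
    print(n,[k for k in f],f["fx"],f["T"])
E
```

```text
pics
0.025 {'time': 0.0, 'q': array([-1.03991026e+00,  3.59389822e-01,  1.10583178e-02, -3.61654231e-04,
       -1.22410106e+00, -2.88110459e-01]), 'joint_vel': array([ 3.19972317e-04,  2.99965722e-03,  6.12668781e-04, -4.76080593e-05,
        5.30908513e-04, -9.67062708e-05]), 'joint_torque': array([ 1.03608563e-03, -5.82722104e+01,  2.93054903e+01,  6.99698836e+00,
        7.00484510e-03, -2.01254147e-04]), 'tool_pos': array([ 0.16214663, -0.65476994,  0.25061845]), 'eef_rot': array([ 3.80181916e-01, -3.11816071e+00, -2.57008464e-03]), 'force': array([-0.26979955,  0.67198749, -0.26381265]), 'torque': array([-0.00436864, -0.0350608 , -0.02212438]), 'finger_force': 0.0, 'gripper_width': 0.08756606219541425}
scene ['pixels', 'range_z', 'fx', 'fy', 'cx', 'cy', 'T'] 496.74261617015105 [[-0.66097131 -0.48853537  0.56960523  1.19881468]
 [ 0.75040107 -0.42636461  0.50508558  0.57083163]
 [-0.00389266  0.76127946  0.64841224  0.78232947]
 [ 0.          0.          0.          1.        ]]
top ['pixels', 'range_z', 'fx', 'fy', 'cx', 'cy', 'T'] 436.0339053473557 [[ 0.01112312  0.98171955 -0.19000789  0.3308078 ]
 [-0.99954022  0.00555596 -0.02980722 -0.01769845]
 [-0.02820666  0.19025208  0.98132998  1.14523915]
 [ 0.          0.          0.          1.        ]]
```

View pics/top.png

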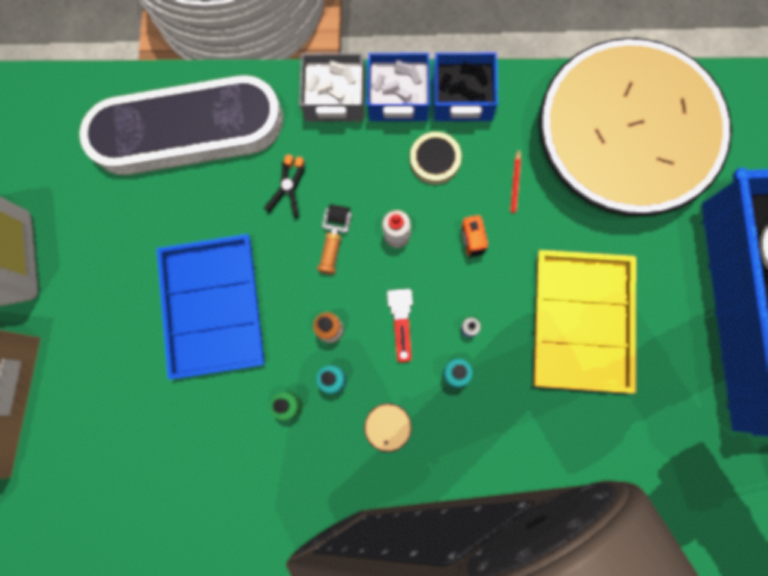

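View pics/scene.png

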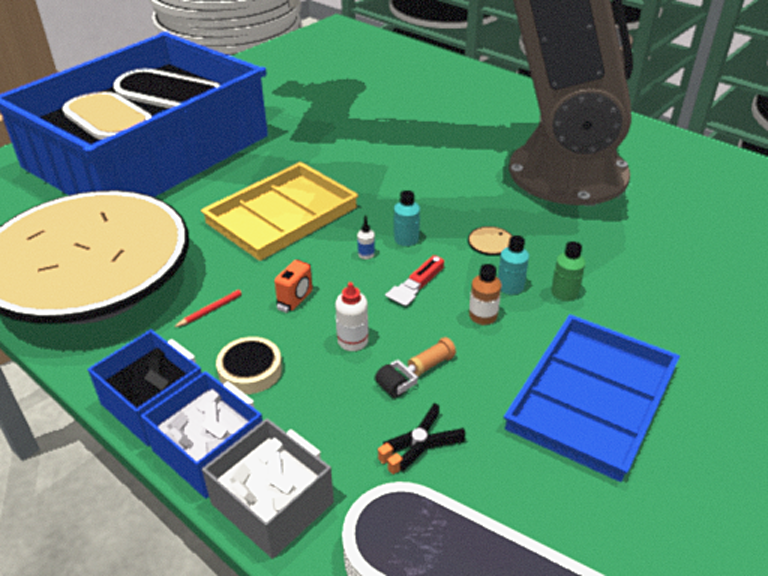

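The top picture (shown at 1.5x) gives these candidates:
- **Glue bottle:** (397,225), the only red-tipped one.
- **Instant glue:** (471,327).
- **Roller:** (335,240).
- **Scraper:** (401,325). The red pencil at (516,180) is not it.
- **Tape measure:** (475,235). The masking tape at (436,157) is not it.
- **Cleaner:** amber, (327,327). Its look-alikes are teal at (330,379) and (457,373), and green at (285,406).
- **Trays:** blue (210,307) and yellow (587,320). The blue bins at the back are not trays.

```bash
cat > meas.py <<'E'
from h import *
f=dict(np.load("/tmp/top.npz")); P=cloud(f); px=f["pixels"]
seeds=dict(glue=(397,225),inst=(471,327),roller=(335,240),scraper=(401,330),tape=(475,235),mask=(436,140),cleaner=(327,327),tealA=(330,379),tealB=(457,373),blue=(162,307),yellow=(540,320))
g=px.astype(int); green=(g[...,1]>g[...,0]+35)&(g[...,1]>g[...,2]+20)
m=((P[...,2]>0.008)).astype(np.uint8)
n,lab=cv2.connectedComponents(m,connectivity=4)
for k,(u,v) in seeds.items():
    u=int(u/1.5);v=int(v/1.5); w=lab[v-4:v+5,u-4:u+5]; w=w[w>0]
    if len(w)==0: print(k,"none",P[v,u]);continue
    l=np.bincount(w).argmax(); M=lab==l; Q=P[M]
    r=cv2.minAreaRect((Q[:,:2]*1000).astype(np.float32))
    t=Q[Q[:,2]>Q[:,2].max()-0.012]
    print(k,M.sum(),"rect mm",np.round(np.array(r[0])),np.round(r[1]),round(r[2],1),"zmax",Q[:,2].max().round(3),"topmean",t.mean(0)[:3].round(3))
save("pics/crop.png",px[120:260,160:350],4)
print(P[310:330,200:220,2].mean(), P[310:330,200:220,2].std())
E
python3 meas.py
```

```text
glue 352 rect mm [491.   6.] [321.  44.] 0.6 zmax 1.145 topmean [ 0.331 -0.018  1.145]
inst 115 rect mm [406. -68.] [ 27. 179.] 47.6 zmax 1.145 topmean [ 0.331 -0.018  1.145]
roller 502 rect mm [498.  81.] [378.  86.] 17.7 zmax 1.145 topmean [ 0.331 -0.018  1.145]
scraper 492 rect mm [430.   1.] [199.  40.] 0.3 zmax 1.145 topmean [ 0.331 -0.018  1.145]
tape 366 rect mm [ 620. -128.] [62. 34.] 11.0 zmax 0.067 topmean [ 0.62  -0.128  0.058]
mask 874 rect mm [578. -24.] [ 88. 488.] 79.1 zmax 1.145 topmean [ 0.331 -0.018  1.145]
cleaner 292 rect mm [398.  64.] [210.  43.] 43.3 zmax 1.145 topmean [ 0.331 -0.018  1.145]
tealA 286 rect mm [370. 113.] [43. 42.] 2.2 zmax 0.099 topmean [0.371 0.113 0.095]
tealB 276 rect mm [383. -95.] [42. 41.] 90.0 zmax 0.099 topmean [ 0.383 -0.096  0.096]
blue 1418 rect mm [485. 205.] [473. 263.] 84.4 zmax 1.145 topmean [ 0.331 -0.018  1.145]
yellow 1490 rect mm [ 470. -210.] [251. 403.] 3.9 zmax 1.145 topmean [ 0.331 -0.018  1.145]
0.003660738603201354 0.057189030164995415
```

View pics/crop.png

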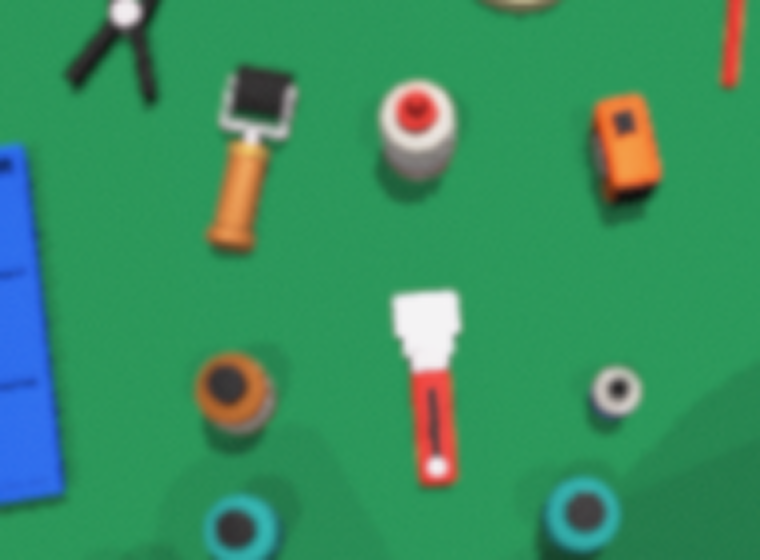

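The crop confirms the choices: red-capped glue at (417,125), tape measure at (628,148), roller handle at (238,195), scraper handle at (434,430), instant glue at (615,392) and amber cleaner at (233,390). Next I'll redo the measurement without the missing-depth pixels.

```bash
sed -i 's/m=((P\[...,2\]>0.008))/m=((P[...,2]>0.006)\&(P[...,2]<0.4)\&(f["range_z"]>0))/; /save(/d; /310:330/d' meas.py; python3 meas.py
cat >> meas.py <<'E'
print("tcp yaw tool axes\n", R.from_rotvec(manip.sense()["eef_rot"]).as_matrix().round(3))
for nm,c in (("roller",0.019),("roller",.006),("scraper",.006)):
    u,v=seeds[nm];u=int(u/1.5);v=int(v/1.5); w=lab[v-4:v+5,u-4:u+5]; l=np.bincount(w[w>0]).argmax(); Q=P[lab==l]
    d=Q[:,:2]-Q[:,:2].mean(0); ev,V=np.linalg.eigh(d.T@d); a=V[:,1]*np.sign(V[0,1]); s=d@a
    print(nm,"yaw",np.degrees(np.arctan2(a[1],a[0])).round(1),"mid",(Q[:,:2].mean(0)+a*(s.min()+s.max())/2).round(3),"len",np.ptp(s).round(3), Q.shape)
E
python3 meas.py | tail -7
```

```text
glue 354 rect mm [629.   7.] [44. 44.] 48.8 zmax 0.114 topmean [0.63  0.007 0.108]
inst 114 rect mm [ 462. -119.] [27. 27.] 50.6 zmax 0.083 topmean [ 0.462 -0.119  0.077]
roller 498 rect mm [623. 121.] [ 43. 130.] 79.8 zmax 0.037 topmean [0.622 0.12  0.03 ]
scraper 497 rect mm [467.   1.] [124.  40.] 1.0 zmax 0.027 topmean [ 0.448 -0.004  0.02 ]
tape 371 rect mm [ 624. -128.] [72. 39.] 1.7 zmax 0.067 topmean [ 0.62  -0.128  0.058]
mask 880 rect mm [773. -61.] [89. 90.] 56.3 zmax 0.034 topmean [ 0.772 -0.061  0.026]
cleaner 291 rect mm [461. 123.] [51. 44.] 27.3 zmax 0.101 topmean [0.458 0.122 0.096]
tealA 287 rect mm [370. 113.] [43. 42.] 2.2 zmax 0.099 topmean [0.371 0.113 0.095]
tealB 276 rect mm [383. -95.] [42. 41.] 90.0 zmax 0.099 topmean [ 0.383 -0.096  0.096]
blue 1707 rect mm [497. 338.] [233. 176.] 9.4 zmax 0.036 topmean [0.496 0.335 0.029]
yellow 1749 rect mm [ 479. -321.] [174. 238.] 86.6 zmax 0.036 topmean [ 0.475 -0.321  0.029]
tcp yaw tool axes
 [[-0.971 -0.24  -0.   ]
 [-0.24   0.971  0.001]
 [ 0.     0.001 -1.   ]]
roller yaw -10.3 mid [0.623 0.12 ] len 0.13 (498, 4)
roller yaw -10.3 mid [0.623 0.12 ] len 0.13 (498, 4)
scraper yaw 4.7 mid [ 0.467 -0.002] len 0.124 (497, 4)
```

```bash
cat >> h.py <<'E'
def Rpsi(d):
    c,s=np.cos(np.radians(d)),np.sin(np.radians(d)); return np.array([[-s,c,0],[c,s,0],[0,0,-1.]])
def plan(*T):
    """targets (x,y,z_tips,psi deg of closing axis) -> scaled rows relative to present pose"""
    s=manip.sense(); p=s["tool_pos"]; R0=R.from_rotvec(s["eef_rot"]).as_matrix()
    print("t",round(s["time"],2),"tips",np.round(p-[0,0,.025],3),"psi",np.degrees(np.arctan2(R0[1,1],R0[0,1])).round(1),"q6",s["q"][5].round(2),"w",round(s["gripper_width"],3))
    for x,y,z,a in T:
        d=R0.T@(np.array([x,y,z+.025])-p)/.4; w=R.from_matrix(R0.T@Rpsi(a)).as_rotvec()/(np.pi/4)
        print(d.round(3).tolist(),w.round(3).tolist(),"rows",max(np.linalg.norm(d)*400/41.7,np.linalg.norm(w)*45/7.16).round(1))
def tray(c,yaw,x,y):
    c_,s_=np.cos(np.radians(yaw)),np.sin(np.radians(yaw)); return (c[0]+c_*x-s_*y, c[1]+s_*x+c_*y)
E
python3 - <<'E'
from h import *
f=dict(np.load("/tmp/top.npz")); P=cloud(f); ok=f["range_z"]>0
for n,(x,y) in dict(blue=(.495,.335),yellow=(.475,-.321)).items():
    M=ok&(abs(P[...,0]-x)<.15)&(abs(P[...,1]-y)<.12)&(P[...,2]>.024)&(P[...,2]<.038)
    Q=P[M][:,:2]*1000; r=cv2.minAreaRect(Q.astype(np.float32)); print(n,len(Q),r,np.median(P[M][:,2]))
plan((.617,.121,.10,80))
E
```

```text
blue 880 ((497.58453369140625, 333.2507019042969), (233.1436767578125, 166.27700805664062), 9.44096565246582) 0.028652275293862495
yellow 948 ((476.6877746582031, -316.33795166015625), (165.66078186035156, 232.92005920410156), 86.61820220947266) 0.0289482310088639
t 0.1 tips [ 0.162 -0.655  0.226] psi 103.9 q6 -0.29 w 0.087
[-1.57, 1.609, 0.316] [0.002, -0.001, 0.531] rows 21.8
```

Emit:
jog_arm(commands=[[[-0.94,0.965,0.1,0,0,0.53],[-0.94,0.965,0.1,0,0,0.53],[-0.94,0.965,0.1,0,0,0.53],[-0.94,0.965,0.1,0,0,0.53],[-0.94,0.965,0.1,0,0,0.53],[-0.94,0.965,0.1,0,0,0.53],[-0.94,0.965,0.1,0,0,0.53],[-0.94,0.965,0.1,0,0,0.53]]], gripper=1)

```text
time: 0.77
tool_pos: [0.329, -0.3691, 0.2269]
eef_rot: [-0.273, -3.13, -0.0]
force: [2.0, 0.5, 0.6]
gripper_width: 0.0878
finger_force: 0.0
```

Run:
```python
from h import *
from scipy.optimize import minimize
f=dict(np.load("/tmp/top.npz")); P=cloud(f); ok=f["range_z"]>0
for n,(x,y) in dict(blue=(.4975,.333),yellow=(.4765,-.3165)).items():
    M=ok&(abs(P[...,0]-x)<.15)&(abs(P[...,1]-y)<.12)&(P[...,2]>.024)&(P[...,2]<.034)
    Q=P[M][:,:2]
    def c(p):
        d=Q-p[:2]; a=np.radians(p[2]); u=np.abs(d@[np.cos(a),np.sin(a)]); v=np.abs(d@[-np.sin(a),np.cos(a)])
        e=np.minimum(np.hypot(u-.111,np.maximum(v-.077,0)),np.hypot(v-.077,np.maximum(u-.111,0))); return np.minimum(e,.01).mean()*1e3
    r=min((minimize(c,[x,y,a],method="Nelder-Mead",options=dict(initial_simplex=[[x,y,a],[x+.01,y,a],[x,y+.01,a],[x,y,a+4]])) for a in(-5,0,5,9)),key=lambda r:r.fun); print(n,r.x.round(4),r.fun)
plan((.617,.121,.10,80),(.617,.121,.01,80))
```

```text
blue [0.4969 0.3325 9.2703] 2.2255197225744068
yellow [ 0.4758 -0.3159 -3.492 ] 2.228726009050164
t 0.77 tips [ 0.329 -0.369  0.202] psi 80.0 q6 -1.3 w 0.088
[-0.497, 1.331, 0.255] [0.0, -0.0, 0.001] rows 13.8
[-0.497, 1.331, 0.48] [0.0, -0.0, 0.001] rows 14.4
```

Emit:
jog_arm(commands=[[[-0.37,1.0,0.1,0,0,0],[-0.37,1.0,0.1,0,0,0],[-0.37,1.0,0.1,0,0,0],[-0.37,1.0,0.1,0,0,0],[-0.37,1.0,0.1,0,0,0],[-0.37,1.0,0.1,0,0,0],[-0.37,1.0,0.1,0,0,0],[-0.37,1.0,0.1,0,0,0]]])

```text
time: 1.43
tool_pos: [0.4962, -0.0821, 0.1959]
eef_rot: [0.271, 3.13, 0.0]
force: [-0.1, -1.2, -0.5]
gripper_width: 0.0876
finger_force: 0.0
```

```bash
python3 -c "
from h import *
plan((.617,.121,.12,80))"
```

```text
t 1.43 tips [ 0.496 -0.082  0.171] psi 80.1 q6 -1.97 w 0.088
[-0.21, 0.552, 0.127] [0.0, 0.0, 0.002] rows 5.8
```

Emit:
jog_arm(commands=[[[-0.21,0.552,0.04,0,0,0],[-0.21,0.552,0.04,0,0,0],[-0.21,0.552,0.04,0,0,0],[-0.21,0.552,0.04,0,0,0],[-0.21,0.552,0.04,0,0,0],[-0.21,0.552,0.127,0,0,0],[-0.21,0.552,0.127,0,0,0],[-0.21,0.552,0.127,0,0,0]]])

```text
time: 2.1
tool_pos: [0.6156, 0.1198, 0.1418]
eef_rot: [-0.269, -3.125, 0.004]
force: [-0.5, -0.2, 0.2]
gripper_width: 0.0878
finger_force: 0.0
```

Run:
```python
from h import *
s=manip.sense(); f=manip.grab_frame("wrist")
T=np.eye(4); T[:3,:3]=R.from_rotvec(s["eef_rot"]).as_matrix(); T[:3,3]=s["tool_pos"]; f["T"]=T@f["tool_from_camera"]
P=cloud(f); ok=(f["range_z"]>0)&(abs(P[...,0]-.62)<.1)&(abs(P[...,1]-.12)<.06)&(P[...,2]>.008)&(P[...,2]<.05)
Q=P[ok][:,:2]; d=Q-Q.mean(0); ev,V=np.linalg.eigh(d.T@d); a=V[:,1]*np.sign(V[0,1]); u=d@a
print(len(Q),np.degrees(np.arctan2(a[1],a[0])),(Q.mean(0)+a*(u.min()+u.max())/2), np.ptp(u))
h=Q[(u<0)&(u>-.05)]; print("handle mean",h.mean(0), "z",np.percentile(P[ok][:,2],[5,95]))
save("pics/w1.png",f["pixels"])
plan((.617,.121,.01,80))
```

```text
3772 -10.407738375815867 [0.61095198 0.12196181] 0.10752074114803994
handle mean [0.58406035 0.12693702] z [0.01538065 0.03026745]
t 2.15 tips [0.616 0.119 0.119] psi 80.1 q6 -2.24 w 0.088
[-0.002, 0.006, 0.272] [-0.003, -0.003, 0.003] rows 2.6
```

View pics/w1.png

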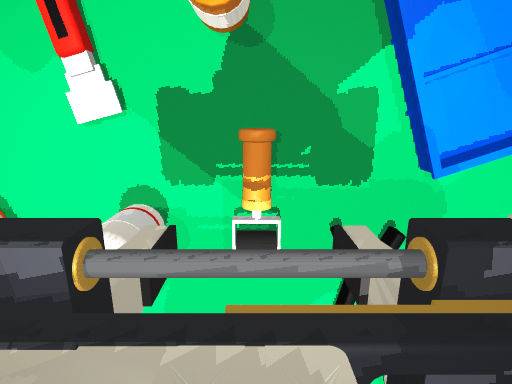

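The wrist picture shows the roller handle at (257,170) centred between the fingers, wheel towards +x. Descend and grip.

Emit:
jog_arm(commands=[[[0.008,0.009,0.1,0,0,0],[0.012,0.009,0.2,0,0,0],[0.012,0.009,0.272,0,0,0],[0.012,0.009,0.272,0,0,0],[0.012,0.009,0.272,0,0,0]]])

```text
time: 2.57
tool_pos: [0.6123, 0.1219, 0.0369]
eef_rot: [-0.273, -3.129, 0.002]
force: [0.4, -0.3, 1.6]
gripper_width: 0.0877
finger_force: 0.0
```

Emit:
jog_arm(commands=[[[0,0,0,0,0,0],[0,0,0,0,0,0],[0,0,0,0,0,0],[0,0,0,0,0,0],[0,0,0,0,0,0],[0,0,0,0,0,0],[0,0,0,0,0,0],[0,0,0,0,0,0]]], gripper=-1, force=35)

```text
time: 3.23
tool_pos: [0.6126, 0.1232, 0.0365]
eef_rot: [-0.272, -3.13, 0.0]
force: [0.5, -0.4, -0.1]
gripper_width: 0.0395
finger_force: 0.0
```

Run:
```python
from h import *
print(manip.sense()["finger_force"])
B=((.497,.3325),9.3)
x,y=tray(*B,-3,-10)
print(x,y); plan((.611,.122,.10,80),(x,y,.10,189.3))
```

```text
0.0
-0.8475289381868107 -10.020868627378155
t 3.23 tips [0.613 0.123 0.011] psi 80.1 q6 -2.25 w 0.04
[0.003, -0.004, -0.221] [-0.0, -0.0, 0.001] rows 2.1
[-0.78, -25.61, -0.221] [-0.0, -0.0, -2.427] rows 245.8
```

Emit:
jog_arm(commands=[[[0,0,0,0,0,0],[0,0,0,0,0,0],[0,0,0,0,0,0],[0,0,0,0,0,0],[0,0,0,0,0,0],[0,0,-0.1,0,0,0],[0,0,-0.2,0,0,0],[0,0,-0.3,0,0,0]]])

```text
time: 3.9
tool_pos: [0.6119, 0.1228, 0.1569]
eef_rot: [-0.272, -3.128, 0.002]
force: [1.5, -0.1, -2.4]
gripper_width: 0.0243
finger_force: 35.0
```

Run:
```python
from h import *
print(manip.sense()["finger_force"])
B=((.497,.3325),9.3)
x,y=tray(*B,-.003,-.01)
print(x,y); plan((x,y,.10,189.3))
```

```text
34.965850710868835
0.4956554710618132 0.32214663137262184
t 3.9 tips [0.612 0.123 0.132] psi 80.1 q6 -2.25 w 0.024
[0.372, 0.441, 0.08] [0.001, -0.004, -2.427] rows 15.3
```

Emit:
jog_arm(commands=[[[0.372,0.441,0,0,0,-1],[0.372,0.441,0,0,0,-1],[0.372,0.441,0,0,0,-1],[0.372,0.441,0,0,0,-1],[0.372,0.441,0,0,0,-1],[0.372,0.441,0,0,0,-1],[0.372,0.441,0,0,0,-1],[0.372,0.441,0,0,0,-1]]])

```text
time: 4.57
tool_pos: [0.4953, 0.324, 0.1562]
eef_rot: [0.953, -2.993, -0.0]
force: [0.2, -1.0, -1.8]
gripper_width: 0.0241
finger_force: 35.0
```

Emit:
jog_arm(commands=[[[0,0,0,0,0,-1],[0,0,0,0,0,-1],[0,0,0,0,0,-1],[0,0,0,0,0,-1],[0,0,0,0,0,-1],[0,0,0,0,0,-1],[0,0,0,0,0,-1],[0,0,0,0,0,-1]]])

```text
time: 5.23
tool_pos: [0.4967, 0.3217, 0.1562]
eef_rot: [2.019, -2.406, -0.0]
force: [-0.0, 0.8, -1.4]
gripper_width: 0.024
finger_force: 35.0
```

Emit:
jog_arm(commands=[[[0,0,0,0,0,-0.427],[0,0,0,0,0,-0.427],[0,0,0,0,0,-0.427],[0,0,0,0,0,-0.427],[0,0,0,0,0,-0.427]]])

```text
time: 5.65
tool_pos: [0.4966, 0.3221, 0.1563]
eef_rot: [2.388, -2.041, -0.0]
force: [0.0, -0.3, -1.5]
gripper_width: 0.0241
finger_force: 35.0
```

```bash
cat > wl.py <<'E'
from h import *
import sys
s=manip.sense(); f=manip.grab_frame("wrist")
T=np.eye(4); T[:3,:3]=R.from_rotvec(s["eef_rot"]).as_matrix(); T[:3,3]=s["tool_pos"]; f["T"]=T@f["tool_from_camera"]
np.savez("/tmp/"+sys.argv[1],**f); save(f"pics/{sys.argv[1]}.png",f["pixels"])
E
python3 wl.py w2
python3 - <<'E'
from h import *
print(manip.sense()["finger_force"])
B=((.497,.3325),9.3)
x,y=tray(*B,-.003,-.01)
plan((x,y,.016,189.3))
E
```

```text
34.963613748550415
t 5.7 tips [0.497 0.322 0.131] psi -171.0 q6 -0.75 w 0.024
[-0.0, 0.002, 0.288] [0.0, -0.0, -0.008] rows 2.8
```

View pics/w2.png

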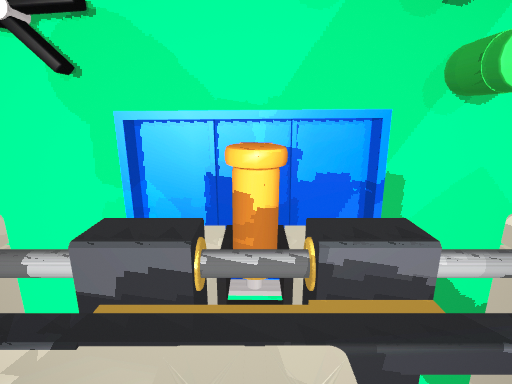

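The picture shows the roller at (256,200) centred over the middle compartment, whose dividers are at columns 215 and 291, and aligned with it. Lower it and release.

Emit:
jog_arm(commands=[[[0,0,0.1,0,0,0],[0,0,0.2,0,0,0],[0,0,0.25,0,0,0],[0,0,0.275,0,0,0],[0,0,0.288,0,0,0],[0,0,0.288,0,0,0],[0,0,0.288,0,0,0]]])

```text
time: 6.28
tool_pos: [0.4973, 0.3233, 0.0424]
eef_rot: [-2.391, 2.035, -0.0]
force: [0.8, -0.0, -1.3]
gripper_width: 0.0246
finger_force: 35.0
```

Emit:
jog_arm(commands=[[[0,0,0,0,0,0],[0,0,0,0,0,0],[0,0,0,0,0,0],[0,0,0,0,0,0],[0,0,-0.1,0,0,0],[0,0,-0.2,0,0,0],[0,0,-0.3,0,0,0],[0,0,-0.35,0,0,0]]], gripper=-0.1)

```text
time: 6.95
tool_pos: [0.498, 0.3238, 0.1868]
eef_rot: [-2.39, 2.03, -0.002]
force: [1.0, 0.6, 0.4]
gripper_width: 0.0395
finger_force: 0.0
```

Run:
```python
from h import *
a=np.radians(4.7); x,y=.467-.02*np.cos(a),-.001-.02*np.sin(a)
plan((x,y,.12,94.5))
```

```text
t 6.95 tips [0.498 0.324 0.162] psi -170.7 q6 -0.74 w 0.04
[0.785, 0.258, 0.1] [-0.002, 0.009, 2.107] rows 13.2
```

Emit:
jog_arm(commands=[[[0.785,0.26,0,0,0,1],[0.785,0.26,0,0,0,1],[0.785,0.26,0,0,0,1],[0.785,0.26,0,0,0,1],[0.785,0.26,0,0,0,1],[0.785,0.26,0,0,0,1],[0.785,0.26,0,0,0,1],[0.785,0.26,0,0,0,1]]], gripper=1)

```text
time: 7.62
tool_pos: [0.4436, -0.006, 0.1817]
eef_rot: [-1.429, 2.796, -0.0]
force: [1.7, -0.1, -0.3]
gripper_width: 0.0856
finger_force: 0.0
```

Emit:
jog_arm(commands=[[[0,0,0,0,0,1],[0,0,0,0,0,1],[0,0,0,0,0,1],[0,0,0,0,0,1],[0,0,0,0,0,1],[0,0,0,0,0,1],[0,0,0,0,0,1],[0,0,0,0,0,1]]])

```text
time: 8.28
tool_pos: [0.4445, -0.0041, 0.1816]
eef_rot: [-0.251, 3.131, 0.0]
force: [0.3, -0.6, 0.4]
gripper_width: 0.0874
finger_force: 0.0
```

Run:
```python
from h import *
plan((.455,-.009,.12,94.5),(.455,-.009,.01,94.5))
```

```text
t 8.28 tips [ 0.444 -0.004  0.157] psi 99.2 q6 -1.85 w 0.087
[-0.024, -0.016, 0.091] [0.0, 0.001, 0.104] rows 0.9
[-0.024, -0.016, 0.366] [0.0, 0.001, 0.104] rows 3.5
```

Emit:
jog_arm(commands=[[[-0.024,-0.016,0.08,0,0,0.104],[-0.024,-0.016,0.16,0,0,0.104],[-0.024,-0.016,0.24,0,0,0.104],[-0.024,-0.016,0.32,0,0,0.104],[-0.024,-0.016,0.366,0,0,0.104],[-0.024,-0.016,0.366,0,0,0.104],[-0.024,-0.016,0.366,0,0,0.104]]])

```text
time: 8.87
tool_pos: [0.4546, -0.0091, 0.0345]
eef_rot: [0.128, -3.137, 0.002]
force: [-0.0, 0.3, 0.4]
gripper_width: 0.0878
finger_force: 0.0
```

Emit:
jog_arm(commands=[[[0,0,0,0,0,0],[0,0,0,0,0,0],[0,0,0,0,0,0],[0,0,0,0,0,0],[0,0,0,0,0,0],[0,0,0,0,0,0],[0,0,0,0,0,0],[0,0,0,0,0,0]]], gripper=-1, force=35)

```text
time: 9.53
tool_pos: [0.455, -0.0088, 0.0349]
eef_rot: [-0.126, 3.139, 0.0]
force: [0.2, -0.4, -0.6]
gripper_width: 0.0398
finger_force: 0.0
```

Emit:
jog_arm(commands=[[[0,0,0,0,0,0],[0,0,0,0,0,0],[0,0,0,0,0,0],[0,0,-0.07,0,0,0],[0,0,-0.16,0,0,0],[0,0,-0.25,0,0,0],[0,0,-0.35,0,0,0],[0,0,-0.35,0,0,0]]])

```text
time: 10.2
tool_pos: [0.4586, -0.0081, 0.182]
eef_rot: [-0.128, 3.128, 0.003]
force: [2.3, -0.3, -0.7]
gripper_width: 0.0235
finger_force: 35.0
```

Run:
```python
from h import *
print(manip.sense()["finger_force"])
B=((.497,.3325),9.3)
x,y=tray(*B,.067,-.014)
plan((x,y,.15,189.3))
```

```text
34.97605741024017
t 10.2 tips [ 0.459 -0.008  0.157] psi 94.7 q6 -1.91 w 0.024
[-0.335, 0.819, 0.022] [-0.01, 0.012, -2.103] rows 13.2
```

Emit:
jog_arm(commands=[[[-0.335,0.819,0,0,0,-1],[-0.335,0.819,0,0,0,-1],[-0.335,0.819,0,0,0,-1],[-0.335,0.819,0,0,0,-1],[-0.335,0.819,0,0,0,-1],[-0.335,0.819,0,0,0,-1],[-0.335,0.819,0,0,0,-1],[-0.335,0.819,0,0,0,-1]]])

```text
time: 10.87
tool_pos: [0.556, 0.3107, 0.1743]
eef_rot: [1.322, -2.849, 0.0]
force: [0.4, -0.9, -1.3]
gripper_width: 0.0234
finger_force: 35.0
```

Emit:
jog_arm(commands=[[[0,0,0,0,0,-1],[0,0,0,0,0,-1],[0,0,0,0,0,-1],[0,0,0,0,0,-1],[0,0,0,0,0,-1],[0,0,0,0,0,-1],[0,0,0,0,0,-1],[0,0,0,0,0,-1]]])

```text
time: 11.53
tool_pos: [0.5558, 0.3086, 0.1742]
eef_rot: [2.31, -2.128, -0.0]
force: [-0.2, 0.3, -0.3]
gripper_width: 0.0238
finger_force: 35.0
```

```bash
python3 wl.py w3
python3 - <<'E'
from h import *
B=((.497,.3325),9.3)
x,y=tray(*B,.067,-.014)
plan((x,y,.15,189.3),(x,y,.016,189.3))
E
```

```text
t 11.58 tips [0.556 0.309 0.149] psi -175.5 q6 -0.73 w 0.024
[-0.05, -0.028, -0.002] [0.001, -0.001, -0.106] rows 0.7
[-0.05, -0.028, 0.333] [0.001, -0.001, -0.106] rows 3.2
```

View pics/w3.png

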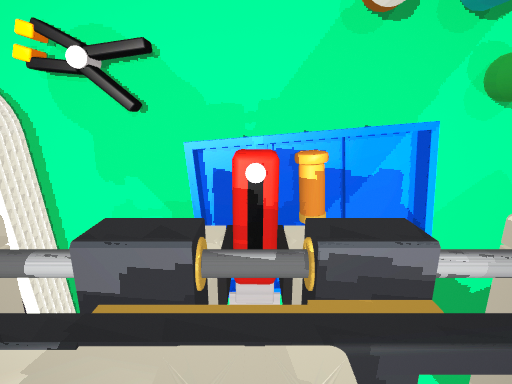

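The scraper at (256,200) is over the left-hand (+x) compartment and needs 5° more turn. The roller at (312,185) lies in the middle one. Correct the turn, lower and release.

Emit:
jog_arm(commands=[[[-0.05,-0.028,0,0,0,-0.106],[-0.05,-0.028,0.05,0,0,-0.106],[-0.05,-0.028,0.15,0,0,-0.106],[-0.05,-0.028,0.23,0,0,-0.106],[-0.05,-0.028,0.29,0,0,-0.106],[-0.05,-0.028,0.32,0,0,-0.106],[-0.05,-0.028,0.333,0,0,-0.106],[-0.05,-0.028,0.333,0,0,-0.106]]])

```text
time: 12.25
tool_pos: [0.5654, 0.3294, 0.0408]
eef_rot: [2.393, -2.032, 0.0]
force: [0.6, -0.5, -0.0]
gripper_width: 0.0235
finger_force: 35.0
```

Emit:
jog_arm(commands=[[[0,0,0,0,0,0],[0,0,0,0,0,0],[0,0,0,0,0,0],[0,0,0,0,0,0],[0,0,-0.1,0,0,0],[0,0,-0.2,0,0,0],[0,0,-0.3,0,0,0],[0,0,-0.4,0,0,0]]], gripper=-0.25)

```text
time: 12.92
tool_pos: [0.5654, 0.3294, 0.2043]
eef_rot: [-2.395, 2.032, -0.0]
force: [0.3, 1.2, -0.7]
gripper_width: 0.0331
finger_force: 0.0
```

Run:
```python
from h import *
plan((.629,.007,.17,99.3),(.629,.007,.049,99.3))
```

```text
t 12.92 tips [0.565 0.329 0.179] psi -170.6 q6 -0.66 w 0.033
[0.821, -0.026, 0.023] [-0.0, 0.001, 2.001] rows 12.6
[0.821, -0.025, 0.325] [-0.0, 0.001, 2.001] rows 12.6
```

Emit:
jog_arm(commands=[[[0.821,-0.026,0.02,0,0,1],[0.821,-0.026,0.02,0,0,1],[0.821,-0.026,0.02,0,0,1],[0.821,-0.026,0.02,0,0,1],[0.821,-0.026,0.02,0,0,1],[0.821,-0.026,0.02,0,0,1],[0.821,-0.026,0.02,0,0,1],[0.821,-0.026,0.02,0,0,1]]], gripper=1)

```text
time: 13.58
tool_pos: [0.6294, 0.0049, 0.1947]
eef_rot: [-1.43, 2.795, -0.001]
force: [1.2, 0.8, 0.7]
gripper_width: 0.0807
finger_force: 0.0
```

Emit:
jog_arm(commands=[[[0,0,0,0,0,1],[0,0,0,0,0,1],[0,0,0,0,0,1],[0,0,0,0,0,1],[0,0,0,0,0,1],[0,0,0,0,0,1],[0,0,0,0,0,1],[0,0,0,0,0,1]]])

```text
time: 14.25
tool_pos: [0.6293, 0.0072, 0.1944]
eef_rot: [-0.254, 3.13, 0.0]
force: [-0.0, 0.1, -0.1]
gripper_width: 0.0876
finger_force: 0.0
```

Run:
```python
from h import *
plan((.629,.007,.12,99.3),(.629,.007,.049,99.3))
```

```text
t 14.25 tips [0.629 0.007 0.169] psi 99.3 q6 -1.73 w 0.088
[0.001, -0.0, 0.124] [0.0, 0.002, -0.001] rows 1.2
[0.001, -0.0, 0.301] [0.0, 0.002, -0.001] rows 2.9
```

Emit:
jog_arm(commands=[[[0,0,0.06,0,0,0],[0,0,0.12,0,0,0],[0,0,0.18,0,0,0],[0,0,0.24,0,0,0],[0,0,0.28,0,0,0],[0,0,0.294,0,0,0],[0,0,0.294,0,0,0]]])

```text
time: 14.83
tool_pos: [0.6285, 0.0071, 0.0749]
eef_rot: [0.258, -3.129, 0.001]
force: [-0.0, 0.0, -0.3]
gripper_width: 0.0876
finger_force: 0.0
```

Emit:
jog_arm(commands=[[[0,0,0,0,0,0],[0,0,0,0,0,0],[0,0,0,0,0,0],[0,0,0,0,0,0],[0,0,0,0,0,0],[0,0,0,0,0,0],[0,0,0,0,0,0],[0,0,0,0,0,0]]], gripper=-1, force=20)

```text
time: 15.5
tool_pos: [0.6295, 0.0072, 0.0763]
eef_rot: [-0.257, 3.131, -0.0]
force: [-0.3, 0.2, 1.4]
gripper_width: 0.0455
finger_force: 20.0
```

Emit:
jog_arm(commands=[[[0,0,0,0,0,0],[0,0,0,0,0,0],[0,0,-0.05,0,0,0],[0,0,-0.12,0,0,0],[0,0,-0.2,0,0,0],[0,0,-0.28,0,0,0],[0,0,-0.33,0,0,0],[0,0,-0.33,0,0,0]]])

```text
time: 16.17
tool_pos: [0.6314, 0.0076, 0.2131]
eef_rot: [-0.257, 3.124, 0.001]
force: [1.5, -0.7, -0.5]
gripper_width: 0.0457
finger_force: 19.9
```

Run:
```python
from h import *
print(manip.sense()["finger_force"])
x,y=tray((.497,.3325),9.3,-.074,0)
plan((x,y,.17,99.3))
```

```text
19.942700564861298
t 16.17 tips [0.631 0.008 0.188] psi 99.4 q6 -1.73 w 0.046
[0.384, 0.857, 0.043] [0.0, 0.009, 0.002] rows 9.0
```

Emit:
jog_arm(commands=[[[0.384,0.857,0,0,0,0],[0.384,0.857,0,0,0,0],[0.384,0.857,0,0,0,0],[0.384,0.857,0,0,0,0],[0.384,0.857,0,0,0,0],[0.384,0.857,0,0,0,0],[0.384,0.857,0,0,0,0],[0.384,0.857,0,0,0,0]]])

```text
time: 16.83
tool_pos: [0.4433, 0.2863, 0.2072]
eef_rot: [0.256, -3.13, 0.001]
force: [0.9, 1.0, -1.5]
gripper_width: 0.0457
finger_force: 19.9
```

Emit:
jog_arm(commands=[[[0,0,0,0,0,0],[0,0,0,0,0,0],[0,0,0,0,0,0]]])

```text
time: 17.08
tool_pos: [0.4446, 0.2853, 0.2073]
eef_rot: [0.258, -3.13, 0.001]
force: [0.3, -0.2, -1.6]
gripper_width: 0.0455
finger_force: 19.9
```

```bash
python3 wl.py w4
python3 - <<'E'
from h import *
x,y=tray((.497,.3325),9.3,-.074,0)
plan((x,y,.17,99.3),(x,y,.056,99.3))
E
```

```text
t 17.13 tips [0.445 0.285 0.182] psi 99.4 q6 -2.35 w 0.045
[0.038, 0.097, 0.031] [-0.001, -0.001, 0.001] rows 1.0
[0.037, 0.097, 0.316] [-0.001, -0.001, 0.001] rows 3.2
```

View pics/w4.png

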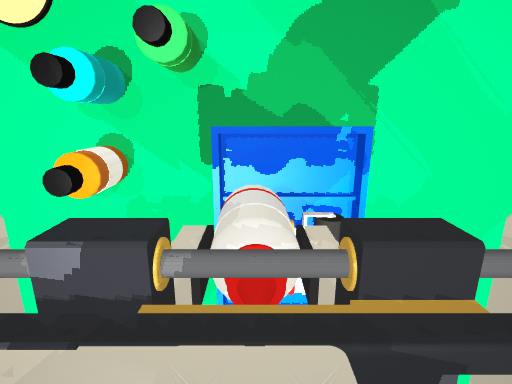

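The held bottle at (255,240) is over the edge of the near compartment, about 40 mm short in tool y. Shift, lower and release.

Emit:
jog_arm(commands=[[[0.037,0.097,0,0,0,0],[0.037,0.097,0.08,0,0,0],[0.037,0.097,0.16,0,0,0],[0.037,0.097,0.23,0,0,0],[0.037,0.097,0.28,0,0,0],[0.037,0.097,0.305,0,0,0],[0.037,0.097,0.316,0,0,0],[0.037,0.097,0.316,0,0,0]]])

```text
time: 17.8
tool_pos: [0.425, 0.3199, 0.0814]
eef_rot: [0.254, -3.131, 0.003]
force: [0.2, 0.4, -0.9]
gripper_width: 0.0461
finger_force: 20.0
```

Emit:
jog_arm(commands=[[[0,0,0,0,0,0],[0,0,0,0,0,0],[0,0,0,0,0,0],[0,0,0,0,0,0],[0,0,0,0,0,0],[0,0,0,0,0,0],[0,0,-0.03,0,0,0],[0,0,-0.08,0,0,0]]], gripper=0.7)

```text
time: 18.47
tool_pos: [0.4234, 0.32, 0.1122]
eef_rot: [0.256, -3.128, 0.005]
force: [0.8, -0.5, -0.0]
gripper_width: 0.0743
finger_force: 0.0
```

Emit:
jog_arm(commands=[[[0,0,-0.1,0,0,0],[0,0,-0.2,0,0,0],[0,0,-0.3,0,0,0],[0,0,-0.3,0,0,0]]])

```text
time: 18.8
tool_pos: [0.4271, 0.3238, 0.2423]
eef_rot: [-0.258, 3.121, 0.013]
force: [1.3, 1.6, 1.0]
gripper_width: 0.0743
finger_force: 0.0
```

Run:
```python
from h import *
plan((.62,-.128,.2,100))
```

```text
t 18.8 tips [0.427 0.324 0.217] psi 99.5 q6 -2.42 w 0.074
[-0.29, -1.194, 0.037] [0.009, 0.013, -0.012] rows 11.8
```

Emit:
jog_arm(commands=[[[-0.24,-1,0.02,0.009,0.013,-0.012],[-0.24,-1,0.02,0.009,0.013,-0.012],[-0.24,-1,0.02,0.009,0.013,-0.012],[-0.24,-1,0.02,0.009,0.013,-0.012],[-0.24,-1,0.02,0.009,0.013,-0.012],[-0.24,-1,0.02,0.009,0.013,-0.012],[-0.24,-1,0.02,0.009,0.013,-0.012],[-0.24,-1,0.02,0.009,0.013,-0.012]]], gripper=1)

```text
time: 19.47
tool_pos: [0.5543, 0.0122, 0.2274]
eef_rot: [0.271, -3.121, 0.012]
force: [1.2, 0.7, -0.4]
gripper_width: 0.0875
finger_force: 0.0
```

Run:
```python
from h import *
f=dict(np.load("/tmp/top.npz")); P=cloud(f); ok=f["range_z"]>0
M=ok&(abs(P[...,0]-.62)<.06)&(abs(P[...,1]+.128)<.05)&(P[...,2]>.048)&(P[...,2]<.08)
print(cv2.minAreaRect((P[M][:,:2]*1000).astype(np.float32)),P[M][:,:2].mean(0))
plan((.62,-.128,.12,100))
```

```text
((620.5691528320312, -127.9312973022461), (61.95233154296875, 33.18027877807617), 11.027389526367188) [ 0.61920615 -0.12749642]
t 19.47 tips [0.554 0.012 0.202] psi 99.9 q6 -1.78 w 0.088
[-0.103, -0.372, 0.208] [-0.009, -0.012, -0.001] rows 4.2
```

Emit:
jog_arm(commands=[[[-0.103,-0.372,0,-0.009,-0.012,-0.02],[-0.103,-0.372,0,-0.009,-0.012,-0.02],[-0.103,-0.372,0.1,-0.009,-0.012,-0.02],[-0.103,-0.372,0.15,-0.009,-0.012,-0.02],[-0.103,-0.372,0.2,-0.009,-0.012,-0.02],[-0.103,-0.372,0.2,-0.009,-0.012,-0.02],[-0.103,-0.372,0.2,-0.009,-0.012,-0.02]]])

```text
time: 20.05
tool_pos: [0.6183, -0.1269, 0.146]
eef_rot: [0.293, -3.123, -0.0]
force: [-0.1, 0.7, 0.6]
gripper_width: 0.0875
finger_force: 0.0
```

```bash
python3 wl.py w5
python3 - <<'E'
from h import *
plan((.62,-.128,.019,101))
E
```

```text
t 20.1 tips [ 0.619 -0.126  0.123] psi 100.8 q6 -1.49 w 0.087
[-0.001, -0.005, 0.26] [-0.0, -0.002, -0.004] rows 2.5
```

View pics/w5.png

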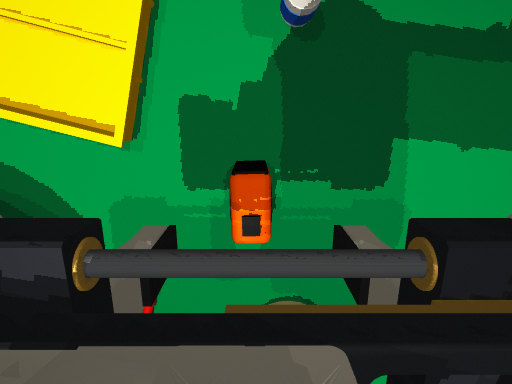

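The tape measure at (251,205) is centred and aligned between the fingers.

Emit:
jog_arm(commands=[[[0,-0.005,0.07,0,0,0],[0,-0.005,0.14,0,0,0],[0,-0.005,0.2,0,0,0],[0,-0.005,0.24,0,0,0],[0,-0.005,0.26,0,0,0],[0,-0.005,0.26,0,0,0]]])

```text
time: 20.6
tool_pos: [0.6198, -0.1271, 0.044]
eef_rot: [0.298, -3.126, 0.0]
force: [-0.2, 0.4, 0.8]
gripper_width: 0.0877
finger_force: 0.0
```

Emit:
jog_arm(commands=[[[0,0,0,0,0,0],[0,0,0,0,0,0],[0,0,0,0,0,0],[0,0,0,0,0,0],[0,0,0,0,0,0],[0,0,0,0,0,0],[0,0,0,0,0,0],[0,0,0,0,0,0]]], gripper=-1, force=30)

```text
time: 21.27
tool_pos: [0.6196, -0.1282, 0.0438]
eef_rot: [0.296, -3.127, -0.0]
force: [0.1, 0.1, -0.2]
gripper_width: 0.0394
finger_force: 0.0
```

Emit:
jog_arm(commands=[[[0,0,0,0,0,0],[0,0,0,0,0,0],[0,0,0,0,0,0],[0,0,-0.05,0,0,0],[0,0,-0.12,0,0,0],[0,0,-0.2,0,0,0],[0,0,-0.28,0,0,0],[0,0,-0.3,0,0,0]]])

```text
time: 21.93
tool_pos: [0.622, -0.1283, 0.1692]
eef_rot: [-0.297, 3.121, -0.002]
force: [0.4, -0.5, 0.1]
gripper_width: 0.0318
finger_force: 30.0
```

Run:
```python
from h import *
print(manip.sense()["finger_force"])
x,y=tray((.476,-.316),-3.5,0,0)
plan((x,y,.13,176.5))
```

```text
29.995161294937134
t 21.93 tips [ 0.622 -0.128  0.144] psi 100.9 q6 -1.49 w 0.032
[0.447, -0.392, 0.034] [-0.007, 0.005, -1.681] rows 10.6
```

Emit:
jog_arm(commands=[[[0.447,-0.392,0,0,0,-0.9],[0.447,-0.392,0,0,0,-0.9],[0.447,-0.392,0,0,0,-0.9],[0.447,-0.392,0,0,0,-0.9],[0.447,-0.392,0,0,0,-0.9],[0.447,-0.392,0,0,0,-0.9],[0.447,-0.392,0,0,0,-0.9],[0.447,-0.392,0,0,0,-0.9]]])

```text
time: 22.6
tool_pos: [0.472, -0.3169, 0.1636]
eef_rot: [1.355, -2.833, -0.001]
force: [0.2, 0.9, -1.2]
gripper_width: 0.0315
finger_force: 30.0
```

Emit:
jog_arm(commands=[[[0,0,0,0,0,-0.78],[0,0,0,0,0,-0.78],[0,0,0,0,0,-0.78],[0,0,0,0,0,-0.78],[0,0,0,0,0,-0.78],[0,0,0,0,0,-0.78],[0,0,0,0,0,-0.78]]])

```text
time: 23.18
tool_pos: [0.474, -0.315, 0.1636]
eef_rot: [2.146, -2.293, -0.001]
force: [0.2, 0.7, -1.4]
gripper_width: 0.032
finger_force: 30.0
```

```bash
python3 wl.py w6
python3 - <<'E'
from h import *
x,y=tray((.476,-.316),-3.5,0,0)
plan((x,y,.13,176.5),(x,y,.0245,176.5))
E
```

```text
t 23.23 tips [ 0.474 -0.315  0.139] psi 176.2 q6 0.18 w 0.032
[0.002, -0.005, 0.022] [0.001, 0.0, -0.007] rows 0.2
[0.002, -0.006, 0.285] [0.001, 0.0, -0.007] rows 2.7
```

View pics/w6.png

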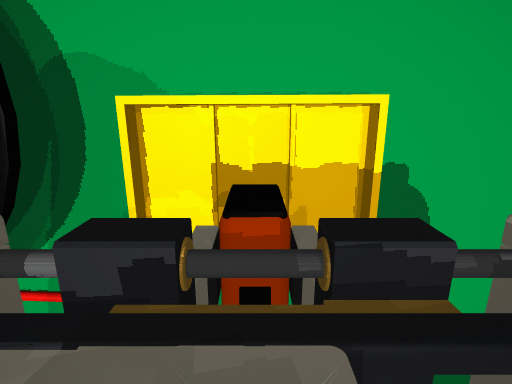

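The tape measure at (255,240) is centred over the middle yellow compartment (dividers at columns 215 and 291). Lower it and release.

Emit:
jog_arm(commands=[[[0.002,-0.006,0.08,0,0,-0.007],[0.002,-0.006,0.16,0,0,-0.007],[0.002,-0.006,0.22,0,0,-0.007],[0.002,-0.006,0.26,0,0,-0.007],[0.002,-0.006,0.278,0,0,-0.007],[0.002,-0.006,0.286,0,0,-0.007],[0.002,-0.006,0.286,0,0,-0.007]]])

```text
time: 23.82
tool_pos: [0.4759, -0.3166, 0.0493]
eef_rot: [2.155, -2.285, -0.001]
force: [-0.1, 0.4, -0.2]
gripper_width: 0.0318
finger_force: 30.0
```

Emit:
jog_arm(commands=[[[0,0,0,0,0,0],[0,0,0,0,0,0],[0,0,0,0,0,0],[0,0,0,0,0,0],[0,0,0,0,0,0],[0,0,-0.05,0,0,0],[0,0,-0.15,0,0,0],[0,0,-0.25,0,0,0]]], gripper=0.2)

```text
time: 24.48
tool_pos: [0.4746, -0.3163, 0.1496]
eef_rot: [2.155, -2.282, -0.006]
force: [1.5, -0.7, 0.7]
gripper_width: 0.0526
finger_force: 0.0
```

Emit:
jog_arm(commands=[[[0,0,-0.08,0,0,0],[0,0,-0.08,0,0,0]]], gripper=1)

```text
time: 24.65
tool_pos: [0.4792, -0.3183, 0.1894]
eef_rot: [-2.156, 2.28, -0.016]
force: [1.0, -0.7, 0.9]
gripper_width: 0.0609
finger_force: 0.0
```

Run:
```python
from h import *
plan((.462,-.119,.15,90))
```

```text
t 24.65 tips [ 0.479 -0.318  0.164] psi 176.8 q6 0.19 w 0.061
[-0.495, 0.071, 0.033] [-0.015, 0.005, 1.929] rows 12.1
```

Emit:
jog_arm(commands=[[[-0.495,0.071,0,0,0,1],[-0.495,0.071,0,0,0,1],[-0.495,0.071,0,0,0,1],[-0.495,0.071,0,0,0,1],[-0.495,0.071,0,0,0,1],[-0.495,0.071,0,0,0,1],[-0.495,0.071,0,0,0,1],[-0.495,0.071,0,0,0,1]]])

```text
time: 25.32
tool_pos: [0.4588, -0.1162, 0.182]
eef_rot: [-1.114, 2.937, 0.0]
force: [0.0, -0.2, -0.2]
gripper_width: 0.0878
finger_force: 0.0
```

Emit:
jog_arm(commands=[[[0,0,0,0,0,1],[0,0,0,0,0,1],[0,0,0,0,0,1],[0,0,0,0,0,1],[0,0,0,0,0,1],[0,0,0,0,0,1],[0,0,0,0,0,1],[0,0,0,0,0,1]]])

```text
time: 25.98
tool_pos: [0.4588, -0.1179, 0.1815]
eef_rot: [-0.088, -3.139, 0.0]
force: [-1.0, -0.4, 0.6]
gripper_width: 0.0879
finger_force: 0.0
```

```bash
python3 wl.py w7
python3 - <<'E'
from h import *
f=dict(np.load("/tmp/w7.npz")); P=cloud(f); M=(f["range_z"]>0)&(np.hypot(P[...,0]-.462,P[...,1]+.119)<.03)&(P[...,2]>.01)&(P[...,2]<.1)
print(M.sum(),P[M].mean(0),P[M].min(0),P[M].max(0))
plan((.462,-.119,.021,86.5))
E
```

```text
843 [ 0.45573128 -0.12061092  0.04658086  1.        ] [ 0.44596373 -0.13421312  0.01077467  1.        ] [ 0.47326596 -0.10722052  0.08020303  1.        ]
t 26.03 tips [ 0.459 -0.118  0.157] psi 86.9 q6 -1.79 w 0.088
[-0.008, -0.002, 0.339] [-0.0, -0.001, 0.009] rows 3.3
```

View pics/w7.png

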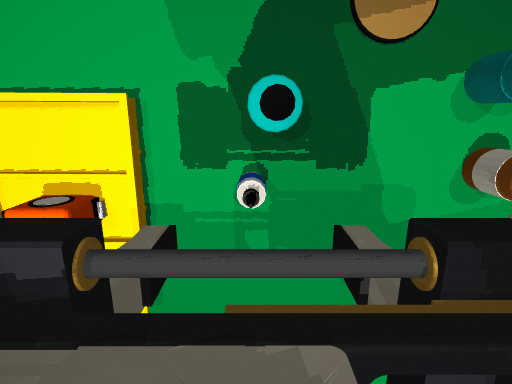

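The instant glue is at (251,192), with the teal look-alike behind it at (275,103). Descend and grip.

Emit:
jog_arm(commands=[[[-0.006,-0.005,0.08,0,0,0.009],[-0.006,-0.005,0.16,0,0,0.009],[-0.006,-0.005,0.24,0,0,0.009],[-0.006,-0.005,0.3,0,0,0.009],[-0.006,-0.005,0.33,0,0,0.009],[-0.006,-0.005,0.339,0,0,0.009],[-0.006,-0.005,0.339,0,0,0.009]]])

```text
time: 26.62
tool_pos: [0.4605, -0.1198, 0.0451]
eef_rot: [-0.097, -3.137, 0.001]
force: [0.6, 0.5, 0.0]
gripper_width: 0.0875
finger_force: 0.0
```

Emit:
jog_arm(commands=[[[0,0,0,0,0,0],[0,0,0,0,0,0],[0,0,0,0,0,0],[0,0,0,0,0,0],[0,0,0,0,0,0],[0,0,0,0,0,0],[0,0,0,0,0,0],[0,0,0,0,0,0]]], gripper=-1, force=12)

```text
time: 27.28
tool_pos: [0.461, -0.1194, 0.046]
eef_rot: [-0.101, -3.139, 0.0]
force: [0.8, 0.1, 0.3]
gripper_width: 0.04
finger_force: 0.0
```

Emit:
jog_arm(commands=[[[0,0,0,0,0,0],[0,0,0,0,0,0],[0,0,0,0,0,0],[0,0,-0.05,0,0,0],[0,0,-0.12,0,0,0],[0,0,-0.2,0,0,0],[0,0,-0.28,0,0,0],[0,0,-0.34,0,0,0]]])

```text
time: 27.95
tool_pos: [0.4614, -0.1195, 0.1845]
eef_rot: [0.101, 3.139, -0.0]
force: [1.6, -0.1, -1.0]
gripper_width: 0.0275
finger_force: 12.0
```

Run:
```python
from h import *
print(manip.sense()["finger_force"])
x,y=tray((.476,-.316),-3.5,.074,0)
plan((x,y,.15,86.5))
```

```text
11.999617516994476
t 27.95 tips [ 0.461 -0.12   0.159] psi 86.3 q6 -1.8 w 0.027
[-0.253, -0.487, 0.024] [-0.0, 0.001, -0.004] rows 5.3
```

Emit:
jog_arm(commands=[[[-0.253,-0.487,0,0,0,0],[-0.253,-0.487,0,0,0,0],[-0.253,-0.487,0,0,0,0],[-0.253,-0.487,0,0,0,0],[-0.253,-0.487,0,0,0,0],[-0.253,-0.487,0,0,0,0],[-0.253,-0.487,0,0,0,0],[-0.253,-0.487,0,0,0,0]]])

```text
time: 28.62
tool_pos: [0.549, -0.3209, 0.1806]
eef_rot: [-0.104, -3.137, -0.001]
force: [-0.4, 0.5, 0.3]
gripper_width: 0.0277
finger_force: 12.0
```

```bash
python3 wl.py w8
python3 - <<'E'
from h import *
x,y=tray((.476,-.316),-3.5,.074,0)
plan((x,y,.026,86.5))
E
```

```text
t 28.67 tips [ 0.549 -0.32   0.156] psi 86.3 q6 -1.41 w 0.027
[-0.003, -0.001, 0.325] [0.001, -0.003, -0.005] rows 3.1
```

View pics/w8.png

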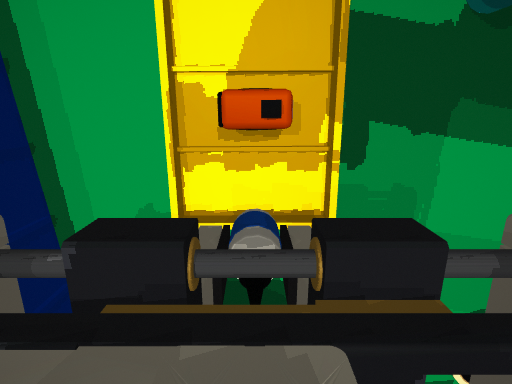

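The tape measure stands in the middle compartment at (255,108). The instant glue is held at (255,235) over the far compartment, as computed. Lower it and release.

Emit:
jog_arm(commands=[[[-0.003,0,0.08,0,0,0],[-0.003,0,0.16,0,0,0],[-0.003,0,0.24,0,0,0],[-0.003,0,0.29,0,0,0],[-0.003,0,0.315,0,0,0],[-0.003,0,0.325,0,0,0],[-0.003,0,0.325,0,0,0],[-0.003,0,0.325,0,0,0]]])

```text
time: 29.33
tool_pos: [0.5516, -0.3203, 0.0533]
eef_rot: [0.099, 3.139, -0.001]
force: [-0.6, 0.5, -0.1]
gripper_width: 0.0277
finger_force: 12.0
```

Emit:
jog_arm(commands=[[[0,0,0,0,0,0],[0,0,0,0,0,0],[0,0,0,0,0,0],[0,0,0,0,0,0],[0,0,0,0,0,0],[0,0,0,0,0,0],[0,0,-0.05,0,0,0],[0,0,-0.12,0,0,0]]], gripper=0.3)

```text
time: 30.0
tool_pos: [0.5488, -0.3199, 0.0975]
eef_rot: [-0.102, -3.133, -0.002]
force: [-0.1, -0.7, 0.4]
gripper_width: 0.0565
finger_force: 0.0
```

Emit:
jog_arm(commands=[[[0,0,-0.1,0,0,0],[0,0,-0.2,0,0,0],[0,0,-0.35,0,0,0],[0,0,-0.45,0,0,0],[0.3,0,-0.5,0,0,0],[0.3,-0.4,-0.5,0,0,0],[0.3,-0.4,-0.5,0,0,0],[0.3,-0.4,-0.5,0,0,0]]])

```text
time: 30.67
tool_pos: [0.4477, -0.4253, 0.2938]
eef_rot: [0.098, 3.139, -0.001]
force: [0.3, -0.9, -0.2]
gripper_width: 0.0572
finger_force: 0.0
```

Emit:
jog_arm(commands=[[[0,-0.4,0,0,0,0],[0,-0.4,0,0,0,0],[0,-0.4,0,0,0,0],[0,-0.4,0,0,0,0],[0,-0.4,0,0,0,0],[0,-0.4,0,0,0,0]]])

```text
time: 31.17
tool_pos: [0.4372, -0.5862, 0.2903]
eef_rot: [-0.106, -3.137, -0.003]
force: [0.7, 0.6, 0.4]
gripper_width: 0.0572
finger_force: 0.0
```

Run:
```python
from h import *
f=manip.grab_frame("top"); np.savez("/tmp/top2",**f)
s=manip.grab_frame("scene")["pixels"]
p=f["pixels"]
img=np.vstack([p[90:300,80:450],cv2.resize(s[90:330,100:480],(370,234))]); save("pics/fin.png",img,1.3)
P=cloud(f); ok=f["range_z"]>0
for n,c,yaw in(("blue",(.497,.3325),9.3),("yellow",(.476,-.316),-3.5)):
    a=np.radians(yaw); d=P[...,:2]-c; u=d@[np.cos(a),np.sin(a)]; v=d@[-np.sin(a),np.cos(a)]
    for cx in(-.074,0,.074):
        M=ok&(abs(u-cx)<.033)&(abs(v)<.072)&(P[...,2]>.012)&(P[...,2]<.2); 
        if M.sum()>10: print(n,cx,M.sum(),"u",(np.percentile(u[M],[1,99])).round(3),"v",np.percentile(v[M],[1,99]).round(3),"zmax",P[...,2][M].max().round(3))
```

```text
blue -0.074 403 u [-0.094 -0.051] v [-0.023  0.019] zmax 0.12
blue 0 542 u [-0.021  0.021] v [-0.063  0.058] zmax 0.041
blue 0.074 496 u [0.051 0.088] v [-0.063  0.06 ] zmax 0.032
yellow 0 421 u [-0.017  0.016] v [-0.028  0.036] zmax 0.068
yellow 0.074 143 u [0.056 0.087] v [-0.01   0.016] zmax 0.088
```

View pics/fin.png

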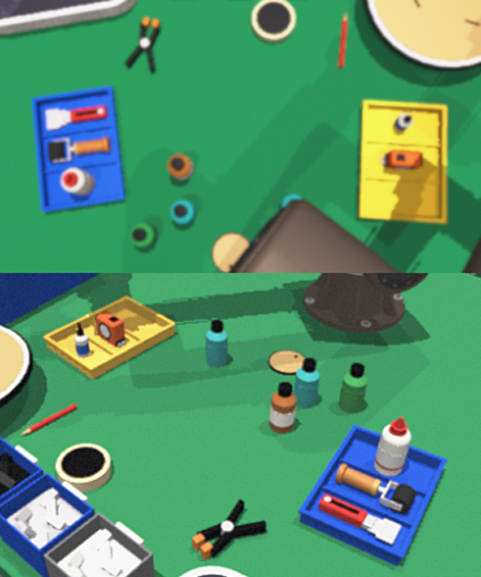

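The final picture shows all five pieces in their own compartments: glue (395,445), roller (375,485) and scraper (355,520) in the blue tray, tape measure (110,327) and instant glue (82,340) in the yellow. The cleaner at (283,407) and the masking tape at (83,465) stand where they did. Heights came out 1 to 6 mm above the bench readings, which fits the 4 mm tray floor.

```bash
python3 -c "
from h import *
print(manip.hand_in())"
```

```text
the job is handed in; nothing more can be done
None
```

Both kits are made up and the job is handed in at about 31 s on the robot's clock, with no verdict returned; a last look showed each piece in its own compartment, and the cleaner and masking tape looked unmoved.

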